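Check the thickest spacer bar under the bench height gauge

ROBOT

A 6-joint arm with a two-finger parallel gripper is mounted at the origin on a cart in front of the work surface, level with it; the furniture and walls round the work are solid. World frame = base frame: x ahead of the robot, y to its left, z up, the work surface at z = 0. Lengths are in m, angles in rad, forces in N, time in s.
With the tool pointing down it reaches from about 0.325 to 0.775 m from the base axis. Payload 9.3 kg.
Tool frame: the origin (TCP) lies midway between the tips of the shut fingers; the grasp point (between the pads) lies behind it (grip_depth is the x of the grasp point in the tool frame, in m); x points along the fingers, y is the direction in which the jaws open and shut, and the axes are right-handed (so a half turn about x gives the same grasp; the last joint's range is limited). The gripper opens to 85 mm and grips with 20 to 120 N. Pads are 22 mm wide; open, the fingers measure 114 mm over their backs; the gripper's body (76 mm by 85 mm) begins 54 mm behind the grasp point. The pads swing forward as they close: fully open they stand 13 mm farther back than shut.
Start: joints at [-1.304, 0.259, 0.021, 1.334, 0, 1.418], TCP at [0.224, -0.502, 0.231] pointing down, gripper open.
Joint ranges: [-3.04, 3.04], [-0.91, 1.82], [-1.04, 1.36], [-1.92, 1.95], [-1.52, 1.45], [-3.14, 3.14]. Speed limits (rad/s): [2.22, 2.22, 2.79, 3.14, 3.14, 3.14].

INTERFACE

Orientations are given as [roll, pitch, yaw] about the fixed x, y, z axes, in that order (R = Rz(yaw) Ry(pitch) Rx(roll)).
In Python, from plant import move_to, line_to, move_joints, gripper_open, gripper_close, wait, ik, get_state, capture, PlanningError, close_job, grip_depth gives the robot as it stands. The module is installed in compiled form; this text tells all that it offers. Calls block until the motion is done:
- move_to(position, orientation): joint-space move of the TCP to a pose.
- line_to(position, v=0.15, ori=None, contact_N=None): straight line of the TCP; ori=None keeps the orientation; v is the mean speed in m/s. With contact_N (N) it stops when the force on the tool has changed by that much, and returns True; else False.
- move_joints(angles): joint-space move.
- gripper_open() and gripper_close(): open the fingers fully, or close them until they stop; the grip force is fixed at half the most.
- wait(seconds).
- ik(position, orientation): joint angles nearest the present ones, or None.
- get_state(): the state.
- capture(name): name is "scene" or "top" or "wrist"; returns a dict with "frame" (420x560x3 uint8, blue, green, red), "depth" (420x560 float32, m along the optical axis (not along the pixel's ray), 0 where there is no reading), "fx", "fy", "cx", "cy" (pixels), "world_from_camera" (4x4, takes a point from camera to world coordinates). Camera axes: x right, y up, looking along -z (the intrinsics and any distortion apply to the point x, -y, -z); pixel columns grow to the right and rows downward; lengths in m; the calibration is good to about 2 mm. The wrist camera is an equidistant fisheye: a pixel r from the principal point sees the ray r / f radians off the axis. A picture is of the moment at which its call begins.
A pose or a line that the arm cannot do raises PlanningError and nothing moves.
- close_job(): hands the job in, once; it reports no verdict.
The state is a dict: "clock": time; "qpos": joint angles; "joint_vel": joint speeds; "effort": joint torques, N m; "ee_pos": TCP position; "ee_rot": TCP orientation; "ft_force": force on the tool from outside, world axes, zero at the start; "torque": the same for the moment, N m; "gripper_width": opening from 0.0 (shut) to 1.0 (fully open).
Only numpy, scipy, OpenCV 4.12 (cv2) and the standard library are available. Lean on these libraries where they do the work, as an engineer would, in place of code of your own. Each camera call takes 0.05 s, during which the arm holds its last target. There are 200 camera calls.

TASK

Take the thickest of the three spacer bars out of the sloped three-bay bin and lay it the right way up, centred lengthwise, in the shallow channel of the height gauge, with one end under the gauge's foot. Then push the gauge head down until its sprung foot bears on the bar and is pushed part of the way in, neither fully out nor fully in, and leave it standing there. Leave the other two bars lying in their bays.

Things in the scene. Friction and masses are not known exactly. Their poses are not given: they have to be found in the camera images.
- bar_thick: the thickest spacer bar: plain aluminium, 180 x 28 x 38 mm (long x wide x thick), 0.18 to 0.34 kg. Origin: centre of its underside. x along its length, z up through its thickness (both ends of the bar are alike). It starts in any one of the bin's three bays, lying on the sloped floor, its length down the slope
- bar_medium: the medium spacer bar, 180 x 28 x 26 mm, otherwise the same; stays in its bay. Origin: centre of its underside
- bar_thin: the thin spacer bar, 180 x 28 x 16 mm, otherwise the same; stays in its bay. Origin: centre of its underside
- bin: black open bin with three bays side by side along its y, 222 x 316 mm, fixed. Origin: on the bench under its centre. The floor rises 14 degrees (0.244 rad) toward +x, away from the robot; its centre is 40 mm above the origin. Bays: 100 mm wide inside (pitch 104), 206 mm long; walls between and beside them stand 22 mm above the floor, front lip 12 mm, back wall 30 mm
- gauge_seat (a point): centre of the floor of the gauge's shallow channel, 16 mm above the bench: the place for the centre of the bar's underside. x along the channel toward the column, z up. The channel is 46 mm wide between two ribs 5 mm high, 200 mm long, open at both ends. The foot's axis is at x = +72 mm, so the foot stands over one end of a centred bar, which has to go in under it from the -x side
- gauge: the height gauge, fixed to the bench: grey base 270 x 110 mm (x from -115 to +155 mm), steel channel on top. Origin: on the bench, 16 mm under gauge_seat, same axes. A 22 mm square column at x = +132 mm, top 162 mm above the bench, carries the grey head, whose arm (26 mm wide, from x = +56 mm to the column) reaches over the channel
- head_knob (a point): centre of the top face of the black round knob (26 mm diameter, the highest part of the head) on the gauge head; push it straight down here. z up. The foot's underside is 65 mm below it while the foot is fully out
- foot_face (a point): centre of the underside of the gauge's round foot (22 mm diameter), straight below the knob; it is the face that bears on the bar
- gauge_head (a joint): slide of the gauge head on its column, m: 0 at the top, grows as the head is pushed down (to 0.085). It is stiff (about 5 N of friction) and stays where it is left; it starts 0 to 12 mm down. At 0, with the foot out, the foot's underside is 85 mm above the channel floor
- gauge_foot (a joint): slide of the sprung foot in the head, m: 0 fully out (hanging free), grows as the foot is pushed up into the head, 0.014 fully in; the spring gives 1.2 N at 0 and 4.4 N at 0.014

How it is judged:
On the way, in this order (a step that is already met when the one before it is completed fails the run):
1. the thickest bar lies in the gauge's channel, right way up and let go, the foot still fully out (x of bar_thick in the frame of gauge_seat between -0.015 and 0.015 m and y of bar_thick in the frame of gauge_seat between -0.009 and 0.009 m and z of bar_thick in the frame of gauge_seat between -0.004 and 0.004 m and angle between the x axis of bar_thick and the x axis of gauge_seat, either way round below 0.15 rad and angle between bar_thick's own z axis and vertical below 0.08 rad and contact force between the fingers and bar_thick below 0.1 N and value of joint gauge_foot below 0.001 m), for 0.2 s.
2. the gauge's foot is pressed part of the way in on the bar (x of bar_thick in the frame of gauge_seat between -0.015 and 0.015 m and y of bar_thick in the frame of gauge_seat between -0.009 and 0.009 m and z of bar_thick in the frame of gauge_seat between -0.004 and 0.004 m and angle between the x axis of bar_thick and the x axis of gauge_seat, either way round below 0.15 rad and angle between bar_thick's own z axis and vertical below 0.08 rad and value of joint gauge_foot between 0.002 and 0.012 m), for 0.2 s.
At the end, for the whole second after the job is handed in: Thickest bar flat, right way up in the channel: centre within 15 mm along, 9 mm across, underside within 4 mm of its floor, tilt < 0.08, turned < 0.15 rad; let go, at rest. Head still, foot pushed in 2 to 12 mm on the bar. The other bars within 35 mm of their starts (all of step 2 and distance of each of bar_medium, bar_thin from where it was at the start of the episode below 0.035 m and contact force between the fingers and bar_thick below 0.1 N and linear speed of bar_thick below 0.02 m/s and velocity of joint gauge_head below 0.003 m/s); the robot touches nothing.
It fails at once if one of the other two bars is moved by more than 60 mm (distance of any of bar_medium, bar_thin from where it was at the start of the episode above 0.06 m).
It also fails if it takes over 54 s, if anything falls off the work surface, if the arm or the gripper's body presses on something with over 40 N, if the wrist force passes 120 N, or if a joint passes its speed limit or range.

## Working session

There is one attempt and no reset: what is moved stays moved. The work goes in short steps, each a Python script; the robot and the scene stay as the last script left them, time stands still between calls to the robot, and variables do not carry over. Pictures are saved under pics/ and viewed, about 8 in all and at most 12, crops included, and the job is handed in when it is done.

```bash
mkdir -p pics && cat > h.py <<'E'
import numpy as np, cv2
from plant import *
def pts(c):
    d=c["depth"];v,u=np.mgrid[:d.shape[0],:d.shape[1]]
    P=np.stack([(u-c["cx"])/c["fx"]*d,-(v-c["cy"])/c["fy"]*d,-d],-1)
    T=np.array(c["world_from_camera"]);W=P@T[:3,:3].T+T[:3,3];W[d==0]=np.nan
    return W
E
python3 - <<'E'
from h import *
print(get_state(),grip_depth)
for n in("top","scene"):
    c=capture(n);np.savez(n+"0.npz",**c);cv2.imwrite(f"pics/{n}0.png",c["frame"])
    print(n,c["fx"],c["cx"],c["cy"],np.round(c["world_from_camera"],3).tolist())
E
```

```text
{'clock': 0.0, 'qpos': array([-1.30360272e+00,  2.59208717e-01,  2.07743465e-02,  1.33369103e+00,
        6.57013325e-06,  1.41821353e+00]), 'joint_vel': array([1.16920118e-03, 2.09173665e-04, 3.75405301e-05, 1.50803147e-03,
       1.30376911e-04, 4.91192675e-04]), 'effort': array([ 4.80600156e-04, -5.55636013e+01,  3.44531536e+01,  1.34440514e-02,
       -1.43532643e-04,  2.02120091e-06]), 'ee_pos': array([ 0.22409021, -0.50198367,  0.23066214]), 'ee_rot': array([-1.72832246,  1.56946723,  1.8330466 ]), 'ft_force': array([ 0.4587449 , -0.42279522,  0.08082449]), 'torque': array([ 0.02429059, -0.03045836, -0.04279672]), 'gripper_width': 0.9997871020429883} -0.0187
top 384.284439169418 280.19313428163946 204.38507915394325 [[0.019, 0.992, -0.124, 0.364], [-1.0, 0.02, 0.002, -0.015], [0.004, 0.124, 0.992, 0.96], [0.0, 0.0, 0.0, 1.0]]
scene 475.93987051504683 274.44285039011805 209.74262755462686 [[-0.833, 0.319, -0.452, -0.032], [-0.553, -0.511, 0.658, 0.676], [-0.021, 0.798, 0.602, 0.757], [0.0, 0.0, 0.0, 1.0]]
```

View pics/top0.png

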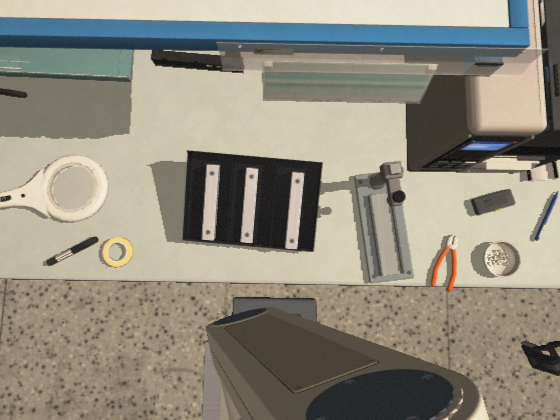

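View pics/scene0.png

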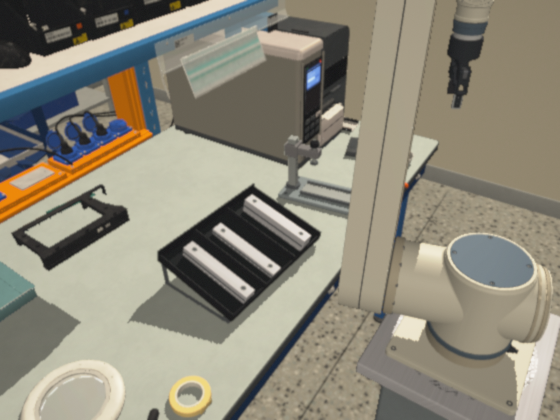

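The top view shows the bin at px (185–322, 152–250) with bars centred near (210,202), (249,205) and (295,210). The gauge channel runs from (385,275) up to the column at (391,170), with the knob at about (398,198). In the scene view, a bar's two holes or marks are on its top face.

```bash
python3 - <<'E'
from h import *
c=dict(np.load("top0.npz"));W=pts(c);g=c["frame"].min(2)
f=c["frame"].copy()
m=np.zeros(g.shape,bool);m[155:250,190:318]=True
n,l,s,ce=cv2.connectedComponentsWithStats(((g>120)&m).astype(np.uint8))
for i in range(1,n):
    if s[i,4]<200: continue
    P=W[cv2.erode((l==i).astype(np.uint8),np.ones((3,3)))>0];P=P[~np.isnan(P[:,0])]
    r=cv2.minAreaRect(W[l==i][:,:2].astype(np.float32)*1000)
    A=np.c_[P[:,:2],np.ones(len(P))];k=np.linalg.lstsq(A,P[:,2],rcond=None)[0]
    o=P.mean(0)
    # floor around bar
    L=(cv2.dilate((l==i).astype(np.uint8),np.ones((1,25)))>0)&~(cv2.dilate((l==i).astype(np.uint8),np.ones((1,13)))>0)&(g<90)
    F=W[L];F=F[~np.isnan(F[:,0])];h=F[:,2]-(k[0]*(F[:,0]-o[0])+k[1]*(F[:,1]-o[1])+o[2])
    print("bar",ce[i],o.round(4),r,"slope",np.arctan(k[:2]),"floor below(vert)",np.median(h), np.percentile(h,[10,90]))
# bin rect
b=(g<60);b[:148]=0;b[255:]=0;b[:,:183]=0;b[:,326:]=0
n,l,s,ce=cv2.connectedComponentsWithStats(b.astype(np.uint8));i=1+np.argmax(s[1:,4])
print("bin",ce[i],cv2.minAreaRect(W[l==i][:,:2].astype(np.float32)*1000))
for (u,v) in [(398,198),(391,170),(383,210),(388,250),(375,250),(363,282),(411,275),(357,175),(408,252),(445,250)]:
    print(u,v,W[v-1:v+2,u-1:u+2].reshape(-1,3).round(4)[[4]],g[v,u])
cv2.imwrite("pics/gauge.png",cv2.resize(f[150:290,340:425],None,fx=4.2,fy=4.2,interpolation=cv2.INTER_CUBIC))
for (u,v) in [(350,80),(350,98),(270,90),(430,90),(300,50),(480,90),(410,160)]: print(u,v,W[v,u].round(3))
E
```

```text
bar [291.54945055 156.84981685] [ 6.067e-01 -6.210e-02 -3.000e-04] ((604.5614013671875, -16.724632263183594), (16.240131378173828, 184.45359802246094), 0.3994569480419159) slope [-0.06701667 -0.00144062] floor below(vert) 0.09310857041746473 [0.09164499 0.09458109]
bar [210.23222222 201.96888889] [0.478  0.1476 0.0632] ((478.17376708984375, 148.5795135498047), (25.664051055908203, 173.97080993652344), 72.34403991699219) slope [ 0.24187898 -0.02053107] floor below(vert) -0.026837706037768028 [-0.02901495 -0.0245024 ]
bar [249.11565421 204.67757009] [0.4753 0.0568 0.0537] ((474.1866149902344, 60.222015380859375), (19.999618530273438, 173.1607666015625), 79.58250427246094) slope [ 0.24360945 -0.02710217] floor below(vert) -0.016545248953860264 [-0.01867429 -0.01429483]
bar [294.43128492 209.95418994] [ 0.4624 -0.0501  0.0751] ((460.3554382324219, -49.83161926269531), (21.67781639099121, 173.95262145996094), 83.17176818847656) slope [ 0.24512571 -0.01216063] floor below(vert) -0.039107332894145766 [-0.04122488 -0.03688627]
  return _methods._mean(a, axis=axis, dtype=dtype,
  ret = ret.dtype.type(ret / rcount)
Traceback (most recent call last):
IndexError: index -1 is out of bounds for axis 0 with size 0
```

Floor drops of 27, 16.5 and 39 mm match the medium, thin and thick bars. The thick bar is in the right bay, with its top centre near (0.462, -0.050, 0.075). Next is the gauge and the bar yaw.

```bash
python3 - <<'E'
from h import *
c=dict(np.load("top0.npz"));W=pts(c);g=c["frame"].min(2);f=c["frame"]
m=np.zeros(g.shape,bool);m[165:252,275:312]=True
P=W[m&(g>120)];P=P[P[:,2]>.03]
x=P-P.mean(0);print("thick",P.mean(0),np.linalg.svd(x,full_matrices=False)[2][0], (P[:,0].min(),P[:,0].max()),P.shape)
for (u,v) in [(398,198),(391,170),(385,210),(388,250),(375,250),(363,282),(411,275),(357,175),(408,252),(350,80),(350,98),(270,90),(430,90),(300,50),(480,90),(410,160)]:
    print(u,v,W[v,u].round(4),g[v,u])
cv2.imwrite("pics/gauge.png",cv2.resize(f[150:290,340:425],None,fx=4.2,fy=4.2,interpolation=cv2.INTER_CUBIC))
# gauge base / bench points
R=np.zeros(g.shape,bool);R[150:290,340:425]=True
for lo,hi in [(.010,.018),(.019,.025),(.1,.14),(.14,.2)]:
    Q=W[R&(W[...,2]>lo)&(W[...,2]<hi)]
    print(lo,hi,len(Q),cv2.minAreaRect((Q[:,:2]*1000).astype(np.float32)),np.median(Q,0))
E
```

```text
thick [ 0.46192222 -0.05009138  0.07487229] [-0.96788758  0.06669776 -0.24237378] (np.float64(0.37454898053330976), np.float64(0.5475100930413974)) (889, 3)
398 198 [ 0.4817 -0.263   0.1646] 32
391 170 [ 0.5417 -0.2501  0.162 ] 142
385 210 [ 0.4734 -0.2774  0.0127] 153
388 250 [ 0.3748 -0.2821  0.017 ] 152
375 250 [ 0.3743 -0.2514  0.0131] 81
363 282 [ 0.2958 -0.2239  0.0013] 161
411 275 [ 0.3154 -0.3393  0.0101] 142
357 175 [ 0.5614 -0.2093  0.0079] 124
408 252 [ 0.3709 -0.3315  0.015 ] 139
350 80 [ 0.6264 -0.1188  0.4036] 114
350 98 [ 0.6131 -0.1255  0.3672] 112
270 90 [0.6175 0.0032 0.3817] 107
430 90 [ 0.71   -0.328   0.1866] 49
300 50 [ 0.6379 -0.0391  0.4671] 76
480 90 [nan nan nan] 164
410 160 [ 0.5913 -0.3281  0.0542] 47
0.01 0.018 3223 ((456.41400146484375, -294.46929931640625), (307.483154296875, 158.52980041503906), 6.675043106079102) [ 0.41646632 -0.2690987   0.01364133]
0.019 0.025 526 ((471.7574462890625, -287.3718566894531), (125.6450424194336, 318.38909912109375), 77.33433532714844) [ 0.42135763 -0.26437908  0.02097985]
0.1 0.14 266 ((533.289794921875, -293.8299865722656), (96.40303802490234, 120.16834259033203), 25.317398071289062) [ 0.54650773 -0.26113258  0.12703095]
0.14 0.2 643 ((542.6639404296875, -270.39398193359375), (74.0287094116211, 139.56106567382812), 65.34052276611328) [ 0.52712831 -0.26021667  0.14836015]
```

View pics/gauge.png

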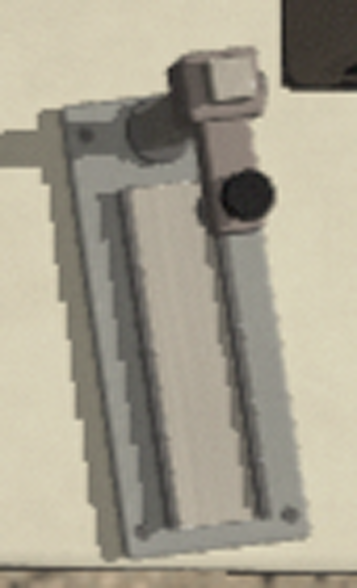

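The crop shows the channel corners at about (128,190), (178,525) and (254,520), and the knob at (246,194). Next I fit the gauge pose by ray-plane intersection and check the IK.

```bash
cat >> h.py <<'E'
def ray(c,u,v,z):
    T=np.array(c["world_from_camera"]);d=T[:3,:3]@np.array([(u-c["cx"])/c["fx"],-(v-c["cy"])/c["fy"],-1]);o=T[:3,3]
    return (o+d*(z-o[2])/d[2])[:2]
from scipy.spatial.transform import Rotation as Rn
def ori(x,y):  # tool x (approach), jaw y
    x=np.array(x,float);x/=np.linalg.norm(x);y=np.array(y,float);y-=x*(x@y);y/=np.linalg.norm(y)
    return Rn.from_matrix(np.c_[x,y,np.cross(x,y)]).as_euler("xyz")
E
python3 - <<'E'
from h import *
c=dict(np.load("top0.npz"));W=pts(c)
r=lambda a,b,z:ray(c,340+(a+.5)/4.2-.5,150+(b+.5)/4.2-.5,z)
for n,a,b,z in [("ch TL",128,190,.016),("ch BL",178,525,.016),("ch BR",252,520,.016),("base TL",65,110,.012),("base BL",120,556,.012),("base BR",307,537,.012),("knob",246,194,.164),("coltop",233,76,.162)]:
    print(n,r(a,b,z).round(4))
# model fit: gauge origin xy + yaw
from scipy.optimize import least_squares
M=[(128,190,.016,-.1*-1,.023),(178,525,.016,-.1,.023),(252,520,.016,-.1,-.023),(65,110,.012,.155,.055),(120,556,.012,-.115,.055),(307,537,.012,-.115,-.055),(246,194,.164,.072,0),(233,76,.162,.132,0)]
def res(p):
    C,S=np.cos(p[2]),np.sin(p[2])
    return np.ravel([np.array([p[0]+C*x-S*y,p[1]+S*x+C*y])-r(a,b,z) for a,b,z,x,y in M])
s=least_squares(res,[.41,-.27,.1],loss="soft_l1",f_scale=.003);print(s.x,(s.fun.reshape(-1,2)*1000).round(1).tolist())
E
```

```text
ch TL [ 0.5102 -0.24  ]
ch BL [ 0.3153 -0.2669]
ch BR [ 0.319  -0.3097]
base TL [ 0.5584 -0.2037]
base BL [ 0.2968 -0.2342]
base BR [ 0.3097 -0.3427]
knob [ 0.4864 -0.2637]
coltop [ 0.5469 -0.2589]
[ 0.41559139 -0.27503857  0.12425698] [[1.8, 0.2], [-1.8, 2.3], [0.3, -0.5], [4.1, 2.4], [-2.1, -0.5], [-1.4, -1.2], [0.6, -2.5], [-0.3, 0.2]]
```

Seat at about (0.4156, -0.2750), yaw 0.124, with residuals of 4 mm or less. Next I hover over the thick bar and check with the wrist camera.

```bash
cat >> h.py <<'E'
s14,c14=np.sin(.2443),np.cos(.2443)
psi=-.069;h=np.array([np.cos(psi),np.sin(psi),0])
U=c14*h+[0,0,s14];N=-s14*h+[0,0,c14];Y=np.array([-np.sin(psi),np.cos(psi),0])
TOP=np.array([.4615,-.0501,.0752])
GR=TOP-.030*U-.024*N
SEAT=np.array([.4156,-.2750,.016]);G=.124;gx=np.array([np.cos(G),np.sin(G),0]);gy=np.array([-np.sin(G),np.cos(G),0])
E
python3 - <<'E'
from h import *
for sg in(1,-1):
    for p,o in [(GR+.11*N,ori(-N,sg*Y)),(GR,ori(-N,sg*Y)),(SEAT-.1*gx+[0,0,.1],ori([0,0,-1],sg*gy)),(SEAT+.072*gx+[0,0,.17],ori([0,0,-1],sg*gy)),(SEAT+.072*gx+[0,0,.09],ori([0,0,-1],sg*gy))]:
        q=ik(p,o);print(sg,p.round(3),None if q is None else np.round(q,2))
E
```

```text
1 [ 0.412 -0.047  0.151] [-0.37 -0.09 -0.61  0.81  0.07 -0.29]
1 [ 0.438 -0.048  0.045] [-0.35  0.09 -0.76  0.48  0.07 -0.27]
1 [ 0.316 -0.287  0.116] [-0.93  0.12 -0.46  0.99  0.   -1.06]
1 [ 0.487 -0.266  0.186] [-0.65  0.28 -0.06  1.23  0.   -0.78]
1 [ 0.487 -0.266  0.106] [-0.65  0.33 -0.2   1.04  0.   -0.78]
-1 [ 0.412 -0.047  0.151] [-0.37 -0.09 -0.61  0.81  0.07  2.85]
-1 [ 0.438 -0.048  0.045] [-0.35  0.09 -0.76  0.48  0.07  2.87]
-1 [ 0.316 -0.287  0.116] [-0.93  0.12 -0.46  0.99  0.    2.08]
-1 [ 0.487 -0.266  0.186] [-0.65  0.28 -0.06  1.23  0.    2.37]
-1 [ 0.487 -0.266  0.106] [-0.65  0.33 -0.2   1.04  0.    2.37]<sys>:0: UserWarning: Gimbal lock detected. Setting third angle to zero since it is not possible to uniquely determine all angles.
```

```bash
python3 - 2>/dev/null <<'E'
from h import *
move_to(GR+.11*N+[0,0,.06],ori(-N,Y))
line_to(GR+.09*N)
c=capture("wrist");cv2.imwrite("pics/w1.png",c["frame"]);np.savez("w1.npz",**c)
# project bar top expected outline
T=np.linalg.inv(c["world_from_camera"])
for a,b in[(-90,-14),(-90,14),(90,-14),(90,14)]:
    p=T[:3,:3]@(TOP+a/1e3*U+b/1e3*Y)+T[:3,3];x,y,z=p[0],-p[1],-p[2];r=np.hypot(x,y);t=np.arctan2(r,z)
    print(a,b,c["cx"]+c["fx"]*t*x/r,c["cy"]+c["fy"]*t*y/r)
print(get_state()["clock"],get_state()["ee_pos"],GR+.09*N)
E
```

```text
-90 -14 255.33482863514564 136.62467073273717
-90 14 299.2703209276506 136.6484046543954
90 -14 260.85045478600665 352.943090491496
90 14 293.30600837210653 352.92920315478653
2.625 [ 0.41716572 -0.04741114  0.1328834 ] [ 0.41653415 -0.04699242  0.13198394]
```

View pics/w1.png

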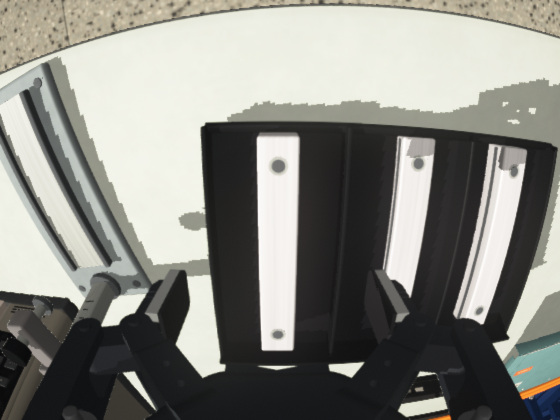

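The wrist view has the thick bar at px x 257–299, y 133–350. The prediction was 255–299, 137–353, so the pose is confirmed. Grasping now.

```bash
python3 - 2>/dev/null <<'E'
from h import *
print(line_to(GR+.02*N,v=.12)); print(line_to(GR,v=.04,contact_N=8))
s=get_state();print(s["ee_pos"]-GR,s["ft_force"])
gripper_close();s=get_state();print(s["gripper_width"],s["ft_force"],s["clock"])
line_to(GR+.1*N+[0,0,.03],v=.1)
wait(.2);s=get_state();print(s["gripper_width"],s["ft_force"],s["clock"])
move_to(SEAT-.095*gx+[0,0,.105],ori([0,0,-1],gy))
s=get_state();print(s["gripper_width"],s["ee_pos"],SEAT-.095*gx+[0,0,.105],s["clock"])
c=capture("wrist");cv2.imwrite("pics/w2.png",c["frame"]);np.savez("w2.npz",**c)
c=capture("scene");cv2.imwrite("pics/s2.png",c["frame"]);np.savez("s2.npz",**c)
c=capture("top");cv2.imwrite("pics/t2.png",c["frame"]);np.savez("t2.npz",**c)
E
```

```text
False
False
[-3.75970063e-05  2.20314333e-05 -1.44985022e-04] [-0.27206399  0.30267256  0.40864642]
0.3166813760508432 [-2.31394429  1.01692459  5.88112341] 4.575
0.3200225530714975 [ 0.1767225  -0.08633781 -3.25183127] 6.2167
0.3152627634585879 [ 0.32160733 -0.28621093  0.12108788] [ 0.32132942 -0.28674983  0.121     ] 7.2333
```

View pics/w2.png

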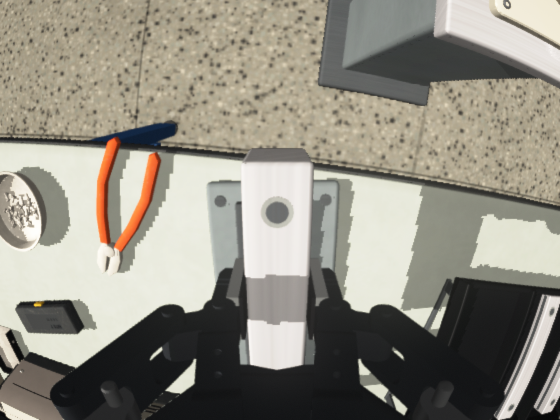

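View pics/s2.png

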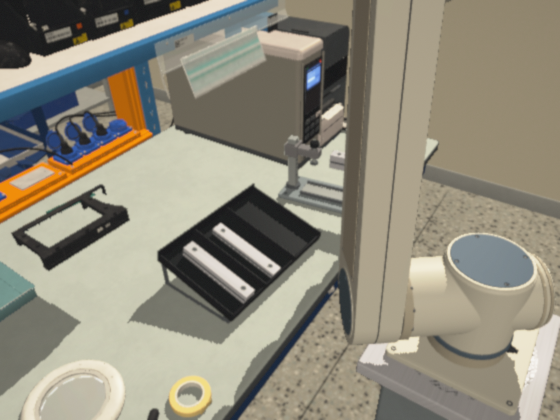

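The bar is held and looks straight: in the wrist view it spans x 243–312 with its near end at row ~163, and the other bars are undisturbed. Now I measure the bar's pitch and offset in the hand from depth.

```bash
cat >> h.py <<'E'
def fish(c):
    d=c["depth"];v,u=np.mgrid[:d.shape[0],:d.shape[1]]
    a,b=(u-c["cx"])/c["fx"],(v-c["cy"])/c["fy"];t=np.hypot(a,b)+1e-9;k=np.tan(np.minimum(t,1.5))/t
    P=np.stack([a*k*d,-b*k*d,-d],-1);T=np.array(c["world_from_camera"]);W=P@T[:3,:3].T+T[:3,3];W[d==0]=np.nan;return W
E
python3 - <<'E'
from h import *
c=dict(np.load("w2.npz"));W=fish(c);e=get_state()["ee_pos"]
def loc(p):q=p-e;return np.stack([q@gx,q@gy,q[...,2]],-1)*1000
L=loc(W)
for v in (152,156,160,163,166,172,185,240,265,300,340,358):print(v,L[v,250].round(1),L[v,278].round(1),L[v,300].round(1))
R=L[172:262,250:304].reshape(-1,3);R=R[~np.isnan(R[:,0])&(R[:,2]>10)];k=np.linalg.lstsq(np.c_[R[:,:2],np.ones(len(R))],R[:,2],rcond=None)[0];print("plane",k)
for v in(180,230,260):
    row=L[v,225:330];i=np.where(row[:,2]>15)[0];print(v,row[i[0]].round(1),row[i[-1]].round(1))
E
```

```text
152 [-60.7 -12.4  -1.3] [-60.6  -0.   -2.1] [-60.5   9.8  -3. ]
156 [-60.6 -11.6   8.6] [-60.7  -0.1   9.2] [-60.5   9.1   7.7]
160 [-60.5 -10.9  17.4] [-60.4  -0.1  17.1] [-60.6   8.4  17.6]
163 [-60.  -10.6  20.8] [-60.1  -0.1  21.5] [-60.    8.1  21. ]
166 [-59.1 -10.5  21.9] [-58.8  -0.1  21. ] [-58.7   8.2  20. ]
172 [-56.5 -10.7  20.7] [-56.7  -0.1  21.8] [-56.7   8.2  21.4]
185 [-51.4 -10.8  20.7] [-51.7  -0.1  21.7] [-51.5   8.3  21. ]
240 [-28.3 -11.4  20.4] [-28.5  -0.   20.8] [-28.7   8.8  21.3]
265 [-17.1 -11.7  21.2] [-17.   -0.   20.9] [-16.7   9.2  20.5]
300 [  1.  -12.4  20.9] [ 0.1  0.  22. ] [ 0.3  9.7 21.9]
340 [ 25.  -13.4  21.2] [24.9  0.1 21.1] [25.1 10.7 21. ]
358 [ 38.5 -14.1  20.3] [38.4  0.1 20.2] [38.  11.3 20.8]
plane [-1.33515592e-03 -8.99019031e-04  2.12194272e+01]
180 [-53.4 -14.2  20.8] [-53.1  13.4  19.3]
230 [-31.9 -14.8  18.4] [-32.   13.4  18.8]
260 [-19.  -13.8  20.4] [-18.   13.6  18.4]
```

```bash
python3 - <<'E'
from h import *
c=dict(np.load("w2.npz"));W=fish(c);q=W-SEAT
L=np.stack([q@gx,q@gy,q[...,2]],-1)*1000
m=(L[...,2]>-9)&(L[...,2]<8)&(abs(L[...,1])<80)&(L[...,0]<-40)
for v in range(188,262,12):
    i=np.where(m[v,195:243])[0]+195;j=np.where(m[v,312:350])[0]+312
    if len(i) and len(j): print(v,L[v,i[0]].round(1),L[v,j[-1]].round(1))
for u in(215,230,325):
    i=np.where(m[150:230,u])[0]+150
    if len(i): print(u,i[0],L[i[0],u].round(1))
print([L[v,u].round(1).tolist() for v,u in((225,225),(225,236),(225,240),(225,318),(225,328))])
cv2.imwrite("pics/w2c.png",cv2.resize(c["frame"][150:290,190:360],None,fx=4,fy=4,interpolation=cv2.INTER_CUBIC))
E
```

```text
188 [-109.   -57.2   -5.3] [-109.    50.    -5.3]
200 [-98.4 -57.3  -6.7] [-98.3  50.1  -7.1]
212 [-87.7 -57.2  -7.1] [-87.5  50.9  -8. ]
224 [-76.2 -57.6  -8.9] [-77.3  50.5  -6.3]
236 [-66.  -57.   -6.6] [-66.2  50.4  -6.5]
248 [-54.2 -57.2  -7.3] [-54.5  51.3  -6.9]
260 [-42.3 -56.3  -7.2] [-43.1  51.1  -6.1]
215 184 [-111.9  -49.8   -7. ]
230 183 [-112.3  -37.6   -8.2]
325 182 [-113.2   39.6   -8.2]
[[-76.7, -43.0, -5.4], [-80.2, -32.5, 3.2], [-80.1, -29.3, 2.8], [-76.8, 35.0, -5.5], [-76.5, 43.6, -6.3]]
```

View pics/w2c.png

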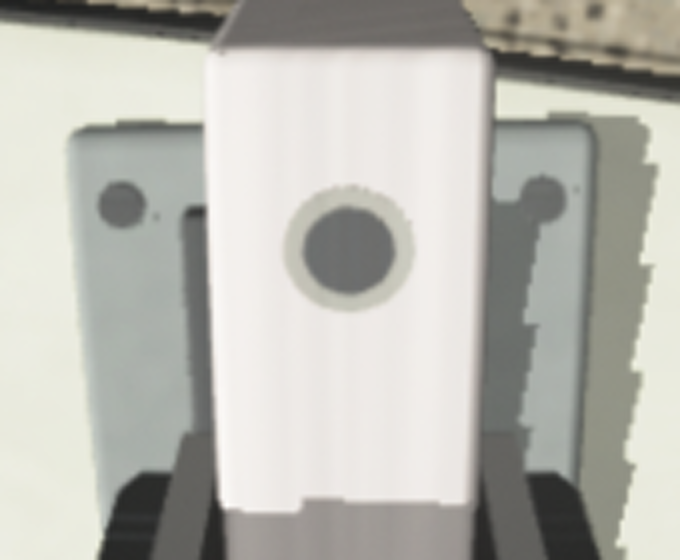

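The wrist view puts the gauge base edges at local y −57 and +50.5 and its near edge at x −113. I correct the seat by (+1.5, −1.5) mm and the yaw to 0.14. The bar is level in the hand, with its centre 29.5 mm ahead of the TCP and its underside 17 mm below it.

```bash
cat >> h.py <<'E'
SEAT=SEAT+.0015*gx-.0015*gy;G=.14;gx=np.array([np.cos(G),np.sin(G),0]);gy=np.array([-np.sin(G),np.cos(G),0])
E
python3 - 2>/dev/null <<'E'
from h import *
o=ori([0,0,-1],gy);Z=lambda z:np.array([0,0,z])
line_to(SEAT-.100*gx+Z(.029),v=.12,ori=o)
line_to(SEAT-.0295*gx+.0003*gy+Z(.029),v=.08)
print(line_to(SEAT-.0295*gx+.0003*gy+Z(.0165),v=.025,contact_N=5))
s=get_state();print(s["ee_pos"]-SEAT,s["ft_force"],s["clock"])
c=capture("wrist");np.savez("w3.npz",**c)
gripper_open();wait(.3)
s=get_state();print(s["ft_force"],s["gripper_width"],s["clock"])
line_to(SEAT-.04*gx+Z(.10),v=.1)
line_to(SEAT-.06*gx+Z(.19),v=.15)
wait(.1)
c=capture("wrist");np.savez("w4.npz",**c);cv2.imwrite("pics/w4.png",c["frame"])
c=capture("top");np.savez("t4.npz",**c)
e=get_state();print(e["ee_pos"],e["clock"])
E
```

```text
False
[-0.02927947 -0.00381303  0.01645113] [ 0.45343422  0.14560629 -3.22631548] 9.85
[-0.82465834  0.00427251  0.05154829] 1.0056075992845444 10.8
[ 0.35773774 -0.28435762  0.20509827] 12.7583
```

View pics/w4.png

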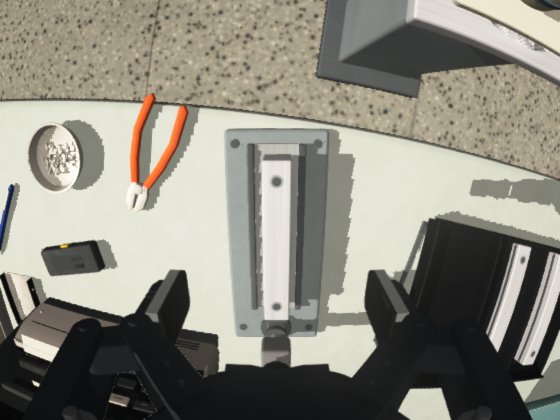

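The bar lies in the channel at px x 263–290, rows 157–320, with its far end under the head at (276,335). Next I measure its offsets and the knob position from depth.

```bash
python3 - <<'E'
from h import *
c=dict(np.load("w4.npz"));W=fish(c);q=W-SEAT
L=np.stack([q@gx,q@gy,q[...,2]],-1)*1000
B=(L[...,2]>30)&(L[...,2]<45)&(abs(L[...,1])<35)&(L[...,0]<50)&(L[...,0]>-110)
P=L[B];P=P[:,:2]
print("bar top",np.median(L[B][:,2]),"x min",P[:,0].min())
for a in(-80,-50,-20,10,35):
    s=P[abs(P[:,0]-a)<6];M=(abs(L[...,0]-a)<6)&(L[...,2]>-10)&(L[...,2]<-2);b=L[M][:,1]
    M2=(abs(L[...,0]-a)<6)&(L[...,2]>3.)&(L[...,2]<8);r=L[M2][:,1]
    b=b[abs(b)<62]
    print(a,"bar y",s[:,1].min().round(1),s[:,1].max().round(1),"base",b.min().round(1),b.max().round(1),"ribs",np.percentile(r,[1,99]).round(1))
M=(L[...,2]>-10)&(L[...,2]<-2)&(abs(L[...,1])<45)&(L[...,0]<-60);print("base near",np.percentile(L[M][:,0],1))
K=(L[...,2]>130)&(L[...,2]<160)&(L[...,0]>40)&(L[...,0]<100)&(abs(L[...,1])<25);k=L[K];print("knob/head w",len(k),k.min(0) if len(k) else 0,k.max(0) if len(k) else 0)
c=dict(np.load("t4.npz"));W=pts(c);q=W-SEAT;L=np.stack([q@gx,q@gy,q[...,2]],-1)*1000
dk=c["frame"].max(2)<60
K=dk&(L[...,2]>130)&(L[...,2]<165)&(L[...,0]>40)&(L[...,0]<105)&(abs(L[...,1])<30);k=L[K];print("top knob",len(k),*( (np.median(k,0),k.min(0),k.max(0)) if len(k) else ()))
c=dict(np.load("top0.npz"));W=pts(c);q=W-SEAT;L=np.stack([q@gx,q@gy,q[...,2]],-1)*1000
dk=c["frame"].max(2)<60
K=dk&(L[...,2]>130)&(L[...,2]<165)&(L[...,0]>40)&(L[...,0]<105)&(abs(L[...,1])<30);k=L[K];print("top0 knob",len(k),np.median(k,0),k.min(0),k.max(0))
E
```

```text
bar top 36.60480689232317 x min -89.70314586687162
-80 bar y -14.1 13.9 base -54.6 54.4 ribs [-29.9  29.6]
-50 bar y -13.5 13.3 base -54.6 54.3 ribs [-29.5  29.3]
-20 bar y -14.0 13.8 base -54.7 54.7 ribs [-30.  182.5]
10 bar y -13.4 13.2 base -54.2 55.0 ribs [-29.9 282.6]
35 bar y -13.7 13.7 base -54.5 55.0 ribs [-28.5 416.2]
base near -114.81027079825977
knob/head w 143 [ 57.8914222  -11.14316642 131.53677641] [ 66.2423894    9.1761366  142.37658698]
top knob 108 [ 69.59012594   2.16038449 146.69972348] [ 58.88845116  -9.91506154 134.97594466] [ 80.93692776  11.91976008 150.1589467 ]
top0 knob 107 [ 69.75540472   2.04117972 147.00481837] [ 58.71204654 -10.13030561 137.0833694 ] [ 80.80530959  12.5658508  150.48234344]
```

The bar is centred to within 1 mm and level, and the knob is at (72, ~1) mm with its top about 147 mm above the channel floor. Now the push.

```bash
python3 - 2>/dev/null <<'E'
from h import *
Z=lambda z:np.array([0,0,z]);K=SEAT+.072*gx+.0005*gy
gripper_close()
line_to(K+Z(.175),v=.15)
t=line_to(K+Z(.13),v=.03,contact_N=3)
s=get_state();z0=s["ee_pos"][2]-.016;print("contact",t,z0*1e3,s["ft_force"])
for z in np.r_[min(z0,.14):.107:-.012,.107:.0955:-.0022]:
    line_to(K+Z(z),v=.03);s=get_state();print((s["ee_pos"]-SEAT)[2]*1e3,s["ft_force"].round(1),round(s["clock"],1))
E
```

```text
contact True 144.3511053107918 [ 0.30256067  0.42495212 -0.34231784]
139.6808674377788 [-0.  -0.1  0. ] 15.8
127.64102903919716 [ 0.8  0.5 -0.3] 16.4
115.67483141371422 [-0.5 -0.1 -0.8] 16.9
106.67044065768515 [0.3 0.2 0.2] 17.4
104.6401540407175 [ 0.7  1.  -0.1] 17.6
102.49168955180004 [1.2 0.8 0.2] 17.9
100.31476994304788 [ 0.6 -0.7  0.7] 18.1
98.14753815124179 [-0.2  0.3  2.2] 18.4
95.98697593366693 [-0.7  1.3  2.9] 18.6
```

```bash
python3 - 2>/dev/null <<'E'
from h import *
Z=lambda z:np.array([0,0,z]);K=SEAT+.072*gx+.0005*gy
line_to(K+Z(.15),v=.08)
line_to(SEAT-.03*gx+Z(.20),v=.15)
gripper_open();wait(.2)
c=capture("wrist");cv2.imwrite("pics/w5.png",c["frame"])
W=fish(c);q=W-SEAT;L=np.stack([q@gx,q@gy,q[...,2]],-1)*1000
for lo,hi in((60,88),(88,110)):
    m=(L[...,2]>lo)&(L[...,2]<hi)&(L[...,0]>50)&(L[...,0]<90)&(abs(L[...,1])<16);k=L[m]
    print("wrist",lo,len(k),*([np.median(k,0).round(1)] if len(k) else []))
B=(L[...,2]>30)&(L[...,2]<45)&(abs(L[...,1])<35)&(L[...,0]<45)&(L[...,0]>-110);b=L[B];print("bar",np.median(b[:,2]),b.min(0)[:2],b[:,1].max())
c=capture("top");cv2.imwrite("pics/t5.png",c["frame"][140:300,160:440])
W=pts(c);q=W-SEAT;L=np.stack([q@gx,q@gy,q[...,2]],-1)*1000
m=(c["frame"].max(2)<60)&(L[...,2]>60)&(L[...,2]<160)&(L[...,0]>55)&(L[...,0]<85)&(abs(L[...,1])<14);k=L[m];print("top knob",len(k),*([np.median(k,0).round(1),k.max(0)] if len(k) else []))
c=capture("scene");cv2.imwrite("pics/s5.png",cv2.resize(c["frame"][120:230,250:400],None,fx=4,fy=4))
print(get_state()["clock"])
E
```

```text
wrist 60 538 [58.7 -0.6 72.8]
wrist 88 545 [68.9 -0.6 94.3]
bar 36.58489579018172 [-89.91701551 -14.22478338] 13.975892584726745
top knob 108 [69.8  4.1 95.3] [83.5220826  13.13081469 99.14170325]
21.5083
```

View pics/w5.png

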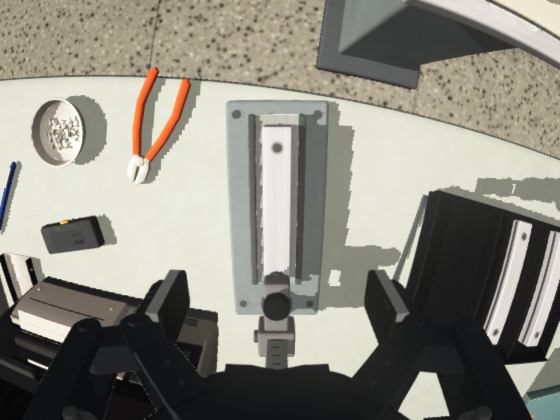

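View pics/s5.png

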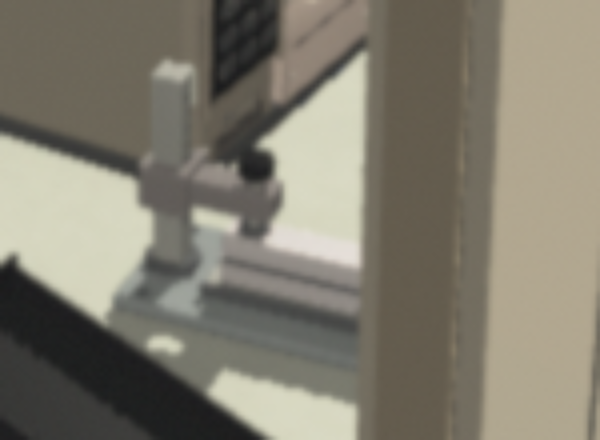

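The knob is 57.7 mm above the bar top (65 mm with the foot out), so the foot is about 7.3 mm in. The bar is still centred, the foot stands on its end, and the gripper is clear. Handing in.

```bash
python3 -c "
from plant import *
wait(.3);print(get_state()['ft_force'],get_state()['clock']);close_job()"
```

```text
[ 0.72476736 -0.57191875 -0.42723334] 21.8083
the job is handed in; nothing more can be done
```

The thickest bar is in the gauge channel with the foot pressed about 7 mm in on its end. I handed the job in at about 21.8 s of the 54 s allowed; no verdict is reported.

I took the bar from the right-hand bay, slid it in under the foot and released it. I then pushed the head down with the shut fingers and backed the gripper clear.

Last checks, all from the wrist camera unless noted:
- **Bar:** centred in the channel to about 1 mm both ways and level. Its top read 36.6 mm above the channel floor against the nominal 38 mm, within the 2 mm camera calibration.
- **Foot:** the knob stood 57.7 mm above the bar top, against 65 mm with the foot out. That puts the foot about 7.3 mm in, inside the 2 to 12 mm window. The arm's own height at the end of the push gives about 7 mm.
- **Other two bars:** they look to be still lying in their bays, judged by eye in the pictures and not measured.

One thing disagreed. The force reading rose clearly only at 98 mm knob height, not at the expected 103 mm where the foot should touch. I put that down to friction in the slide, because the knob height from the camera agrees with the intended depth.

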